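# Dock and lock the sample carrier

## Robot

A 6-joint arm with a two-finger parallel gripper is mounted at the origin on the work surface. World frame = base frame: x ahead of the robot, y to its left, z up, the work surface at z = 0. Lengths are in mm, angles in rad, forces in N, time in s.
With the tool pointing down it reaches from about 350 to 775 mm from the base axis. Payload 7.3 kg.
Tool frame: the origin (TCP) lies midway between the tips of the shut fingers; the grasp point (between the pads) lies 19 mm behind it; z points along the fingers, y is the line along which they close (so a half turn about z gives the same grasp; the last joint's range is limited). The gripper opens to 92 mm and grips with 3 to 60 N. Pads are 19 mm wide; open, the fingers measure 130 mm over their backs; the gripper's body (75 mm by 190 mm) begins 47 mm behind the grasp point.
Start: joints at [-1.462, 0.342, 1.524, -0, 1.275, -0.146], TCP at [132.349, -508.064, 226.741] pointing down, gripper open.
Joint ranges: [-2.53, 2.53], [-0.77, 2.02], [0.04, 2.7], [-1, 4.14], [0.28, 2.66], [-3.11, 3.11]. Speed limits (rad/s): [2.57, 2.57, 3.14, 3.14, 3.14, 3.14].

## Interface

Orientations are given as [roll, pitch, yaw] about the fixed x, y, z axes, in that order (R = Rz(yaw) Ry(pitch) Rx(roll)).
In Python, from plant import readout, vision, order, models gives the robot as it stands. The module is installed in compiled form; this text tells all that it offers.
- The arm moves only by the tool step_arm, never from a script. Its argument "series" is text: rows parted by semicolons, each of 7 numbers parted by spaces: the gripper's target within -1 to 1 (shut at 1, half-way at 0, fully open at -1), then the shift along the tool's x, y, z each as a share of 80 mm, from -1 to 1, then the turn, a rotation vector about the tool's x, y, z each as a share of 2 pi rad, from -1 to 1. In form: jaw x y z ax ay az; .... A call has 1 to 20 rows; each row is the pose to reach, as a shift and turn from the pose commanded when the call began, along the tool's axes at that moment, turning the shorter way round; what a row does not reach only later rows make up. A row lasts 1/10 s, in which the tool goes at most 50 mm and 8.59 degrees, less where a joint would pass 70% of its speed; a pose out of reach is approached as far as the arm can. A call with a number of a shift or a turn outside -1 to 1 is refused whole. A call with a gripper value outside its range is refused whole. The fingers move at their own pace and stop on an object; the grip force is fixed at half the most. Time passes only in rows, so rows that repeat a pose let the fingers close. It gives the time, the measured TCP pose, the force, the opening and the grip force at its end, in the units of the state.
- readout.get_obs(): the state, without advancing time (a new reading comes with each control period).
- vision.capture(name): name is "scene" or "top" or "wrist"; returns a dict with "frame" (480x640x3 uint8, red, green, blue), "depth" (480x640 float32, mm along the optical axis (not along the pixel's ray), 0 where there is no reading), "fovy" (degrees; the focal length in pixels is half the picture's height over the tangent of half this angle, whatever the lens; pixels are square), "cx", "cy" (the principal point, pixels), "rvec" (rotation vector, rad) and "tvec" (3), from world to camera coordinates, as OpenCV has them; the wrist camera has in their place "mount" (4x4, takes a point from camera to tool coordinates, whose origin is the TCP and whose axes are the flange's). Camera axes: x right, y down, z forward; pixel columns grow to the right and rows downward; lengths in mm; the calibration is good to about 2 mm. The wrist camera is an equidistant fisheye: a pixel r from the principal point sees the ray r / f radians off the axis. A picture is of the moment at which its call begins: read the wrist's pose just before it.
- order.close_job(): hands the job in; it is judged then, once.
Trained networks look in a picture, given as the dict that the camera call returned (one of the last four; its "shot" number tells which), for a name from the list of things; names that differ only in an ending like _2 or _b are one class to them, and where a whole thing is asked for, a point or a joint stands for the part that bears it (a point fixed in the world has none). Each returns a list of dicts, best first, with "p" (0 to 1); they miss things now and then, are a little off and sometimes report something else, mostly with a low value. They report only what shows in the picture. A call takes as long as a camera call. They do not tell look-alikes from the thing itself.
- models.look_for(picture, thing): "position" ([column, row] in pixels, amid what is visible of it).
- models.pinpoint(picture, thing): "position" ([column, row] in pixels: a listed point, or the origin of a listed thing).
The state is a dict: "time": time; "joint_positions": joint angles; "dq": joint speeds; "tau": joint torques, N m; "tool_pos": TCP position; "tcp_rot": TCP orientation; "contact_force": force on the tool from outside, world axes, zero at the start; "moment": the same for the moment, N m; "grip_width": finger opening in mm; "finger_force": force on a finger pad.
Only numpy, scipy, OpenCV 4.12 (cv2) and the standard library are available. Lean on these libraries where they do the work, as an engineer would, in place of code of your own. Each camera call takes 0.05 s, during which the arm holds its last target. There are 200 camera calls.

## Task

Push the grey sample carrier with your fingertips along its rails, towards the end with the steel keeper bar, until you feel it drop fully and level into the locating notches; then push the keeper by its peg round over the carrier as far as its stop, and move clear. Only push: lift nothing and tip nothing, keep the three vials standing in the carrier, and leave the glassware and containers round the track where they are.

Things in the scene. Friction and masses are not known exactly. Their poses are not given: they have to be found in the camera images.
- track: docking track fixed to the bench: aluminium base 450 x 150 x 12 mm (x -300 to +150), four white rails lengthwise (tops 18 mm above the bench) and side guide walls (inner faces y +-63.5, tops 34 mm). Origin: bench level, where the carrier's origin comes when docked. x: along the rails, docking direction, to the robot's left within 15 degrees; y: across, towards the robot; z up.
- notch (a point): middle of one locating notch, at rail-top height (x +60, y +50 mm in the track's frame). The notches are four gaps in the rails, each 18 mm long and 6 mm deep: in the two outer rails (y +-50) at x +60, for the carrier's leading feet, and in the two inner rails (y +-30) at x -60, for its trailing feet. Other feet and notches do not meet.
- carrier: grey plastic board 170 (x) x 124 (y) x 14 mm, loose on the rails on four feet 8 mm tall and 14 mm long at x +-60 mm. Origin: middle, at the feet's soles; x: towards docking. Underside 8 mm, top 22 mm above it. It is 18 mm above the track's origin when riding, 12 mm when dropped in, then with 2 mm play along the rails. Starts 90 to 190 mm short. 0.36 to 0.63 kg without vials; slides at 2 to 6 N.
- carrier_edge (a point): middle of the top of the board's trailing edge face (x -85, y 0, 22 mm above the carrier's origin), where to push. A lip flush with this face, 60 mm wide and 8 mm thick, rises 20 mm above the board's top. Push low: a hard push high on the lip tips the board once it has stopped, and a fingertip pressing hard can hold this end up by friction until it is drawn back.
- keeper (a joint): steel bar 16 x 84 x 6 mm turning level on the track's far (+x) end, 37.5 to 43.5 mm above the bench. Rad, anticlockwise from above: 0 = bar points along track +y (across, open); 1.571 = along track -x, over the docked carrier, at its stop. Starts -0.4 to 0.2 and stays where left (about 2 N at the peg moves it). Clears a docked board by 3.5 mm; strikes one still riding.
- keeper_pivot (a point): the keeper's pivot axis, on top of its hub 46.5 mm above the bench: at x +118 mm, y 0 in the track's frame.
- keeper_peg (a point): centre of the top of the keeper's white upright peg, 12 mm diameter, 65 mm from the pivot axis, 71.5 mm above the bench; the peg stands 28 mm above the bar.
- vial0: small white plastic bottle with a white cap, 27 mm diameter, 52 mm tall, standing loose in a pocket 8 mm deep of the carrier (pocket centre at x -30 mm, y -38 mm in the carrier's frame). Origin: centre of its underside. It rides along with the carrier.
- vial1: small white plastic bottle with a white cap, 27 mm diameter, 52 mm tall, standing loose in a pocket 8 mm deep of the carrier (pocket centre at x -30 mm, y 0 mm in the carrier's frame). Origin: centre of its underside. It rides along with the carrier.
- vial2: small white plastic bottle with a white cap, 27 mm diameter, 52 mm tall, standing loose in a pocket 8 mm deep of the carrier (pocket centre at x -30 mm, y 38 mm in the carrier's frame). Origin: centre of its underside. It rides along with the carrier.
- beaker: glass beaker, 68 mm across, 85 mm tall, on the bench on the far side of the track, a bystander. Origin: centre of its underside.
- reagent: white plastic bottle, 40 mm diameter, 75 mm tall, on the far side of the track, a bystander. Origin: centre of its underside.
- jar: amber glass jar, 60 mm diameter, 60 mm tall, on the far side of the track, a bystander. Origin: centre of its underside.
- dish: shallow glass dish, 90 mm across, 18 mm tall, on the near side of the track, a bystander. Origin: centre of its underside.
- cuvettes: small white closed box 70 x 45 x 35 mm on the near side of the track, a bystander. Origin: centre of its underside.
Mind the look-alikes: they are no part of the job. Leave any blue or green look-alike of the vial2 alone. What is shaped like the vial1 but turquoise or yellow is not meant.

How it is judged:
By the outcome, as a careful person would: the job done as asked, in the order asked, and still so for the second after the job is handed in, with the robot touching nothing.
It also fails if it takes over 53 s, if anything falls off the work surface, if the arm or the gripper's body presses on something with over 40 N, if the wrist force passes 120 N, or if a joint passes its speed limit or range.

## Working session

There is one attempt and no reset: what is moved stays moved. The work goes in short steps, Python scripts to look and compute and a tool call to move; the robot and the scene stay as the last step left them, time stands still between calls to the robot, and variables do not carry over. Pictures are saved under pics/ and viewed, at most 10 in all, crops included, and the job is handed in when it is done.

Besides the shell and the picture viewer there is one more tool, called as name(argument=value, ...), one argument or row to a line, values as JSON. step_arm: Moves the arm, as the interface text tells. Shift numbers are shares of 80 mm and turn numbers shares of 2 pi rad, none past 1 either way. Its arguments: {"type":"object","properties":{"series":{"type":"string"}},"required":["series"]}

```bash
mkdir -p pics; cat > h.py <<'E'
import numpy as np, cv2
from scipy.spatial.transform import Rotation as R
from plant import readout, vision, order, models
def K(p):
    f=240/np.tan(np.radians(p["fovy"])/2); return f
def ray(p,px,tool=None):
    f=K(p); d=np.array([px[0]-p["cx"],px[1]-p["cy"]],float)
    if "mount" in p:
        r=np.hypot(*d); th=r/f; u=np.r_[d/max(r,1e-9)*np.sin(th),np.cos(th)]
        M=np.array(p["mount"]); T,P=tool
        return T@M[:3,3]+P, T@M[:3,:3]@u
    Rm=R.from_rotvec(np.ravel(p["rvec"])).as_matrix(); t=np.ravel(p["tvec"])
    return -Rm.T@t, Rm.T@np.r_[d/f,1]
def at_z(p,px,z,tool=None):
    o,d=ray(p,px,tool); return o+d*(z-o[2])/d[2]
def tri(rs):
    A=np.zeros((3,3));b=np.zeros(3)
    for o,d in rs:
        d=d/np.linalg.norm(d);M=np.eye(3)-np.outer(d,d);A+=M;b+=M@o
    return np.linalg.solve(A,b)
def save(p,n): cv2.imwrite("pics/"+n,cv2.cvtColor(p["frame"],cv2.COLOR_RGB2BGR))
def tool():
    o=readout.get_obs(); return R.from_euler("xyz",o["tcp_rot"]).as_matrix(),np.array(o["tool_pos"])
E
python3 - <<'E'
from h import *
np.set_printoptions(precision=1,suppress=True)
o=readout.get_obs();print(o)
s=vision.capture("scene");t=vision.capture("top")
save(s,"s1.png");save(t,"t1.png")
Z=dict(notch=18,carrier_edge=40,keeper_pivot=46.5,keeper_peg=71.5,vial0=32,vial1=32,vial2=32,carrier=18,track=0,beaker=0,reagent=0,jar=0,dish=0,cuvettes=0)
for n,z in Z.items():
    a=models.pinpoint(s,n)[:2];b=models.pinpoint(t,n)[:2]
    for nm,p,l in(("s",s,a),("t",t,b)):
        for q in l: print(n,nm,round(q["p"],2),np.array(q["position"]),at_z(p,q["position"],z))
    if a and b: print("   tri",tri([ray(s,a[0]["position"]),ray(t,b[0]["position"])]))
E
```

```text
{'time': 0.0, 'joint_positions': array([-1.5,  0.3,  1.5, -0. ,  1.3, -0.1]), 'dq': array([-0.,  0., -0., -0.,  0.,  0.]), 'tau': array([  0. , -43.1, -24.4,   0.1,   0.1,  -0. ]), 'tool_pos': array([ 132.3, -507.6,  226. ]), 'tcp_rot': array([-3.1, -0. ,  0.3]), 'contact_force': array([ 0.6, -0.6,  0. ]), 'moment': array([-0., -0.,  0.]), 'finger_force': 0.0, 'grip_width': 91.97156618246217}
notch s 0.68 [362.4 213.9] [504.7 187.5  18. ]
notch t 0.61 [194.2 263.1] [500.7 183.5  18. ]
   tri [502.9 185.3  17.8]
carrier_edge s 0.96 [239.7 287.6] [ 480.  -151.5   40. ]
carrier_edge t 0.67 [400.8 272.8] [ 483.3 -144.9   40. ]
   tri [ 481.  -147.7   38. ]
keeper_pivot s 0.66 [401.3 203.5] [568.  232.2  46.5]
keeper_pivot t 0.75 [162.  221.4] [563.6 230.6  46.5]
   tri [565.6 232.4  44.8]
keeper_peg s 0.61 [369.7 183. ] [495.  223.5  71.5]
keeper_peg s 0.57 [242.  288.7] [ 510.8 -175.5   71.5]
keeper_peg t 0.82 [155.3 260.9] [498.5 232.8  71.5]
keeper_peg t 0.62 [162.4 221. ] [559.9 224.2  71.5]
   tri [495.5 230.5  69.3]
vial0 s 0.93 [196.3 340.1] [ 504.6 -276.9   32. ]
vial0 s 0.82 [14
[... 916 characters left out ...]
5  89.    0. ]
   tri [537.7 114.6   1. ]
beaker s 0.7 [417.7 274.9] [683.5 108.5   0. ]
beaker t 0.72 [247.7 151.5] [691.  102.2   0. ]
   tri [688.  100.8   7.8]
reagent s 0.75 [368.9 299.5] [648.9  -3.2   0. ]
reagent t 0.75 [318.2 173.8] [652.9 -16.2   0. ]
   tri [652.5 -14.4   9.7]
jar s 0.74 [399.  203.5] [531.3 291.4   0. ]
jar s 0.7 [327.  333.3] [ 639.5 -114.6    0. ]
jar t 0.76 [373.  181.7] [ 639.6 -107.9    0. ]
   tri [641.4 -49.2 220.4]
dish s 0.6 [280.2 217.4] [362.4  92.4   0. ]
dish t 0.95 [255.3 346.4] [368.4  85.3   0. ]
   tri [368.7  84.9   6.9]
cuvettes s 0.63 [234.5 244.4] [351.2 -33.7   0. ]
cuvettes t 0.64 [327.5 354. ] [356.2 -30.6   0. ]
   tri [354.2 -32.6   0.8]
```

View pics/s1.png

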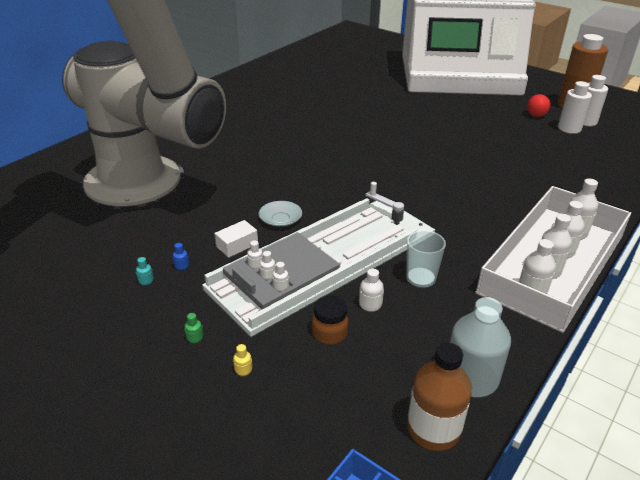

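View pics/t1.png

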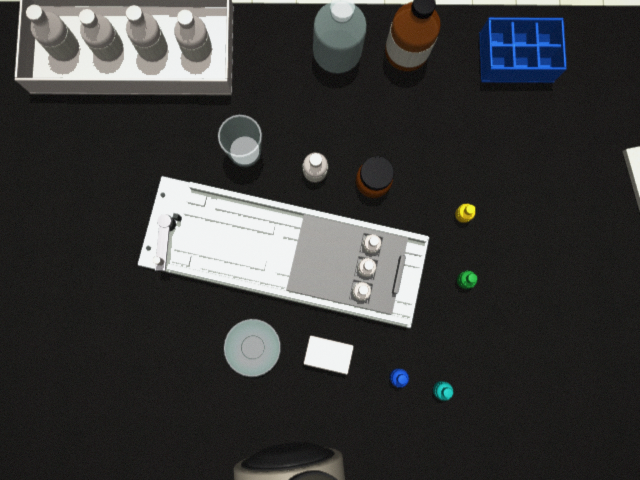

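The track runs keeper-end left in the top view: keeper peg (157,262), pivot (165,222). The carrier is at about (347,265) with its white vials at (372,243), (367,267) and (362,291), and the lip at (400,275). The look-alikes are loose on the bench: yellow (466,213), green (468,280), blue (400,379) and turquoise (444,392). The three white bottles in the carrier's pockets are the ones meant.

```bash
cat >> h.py <<'E'
from scipy.optimize import least_squares
YAW=None
def fit():
    m=np.array([[60,50],[118,0],[0,0]]);w=np.array([[502.9,185.3],[565.6,232.4],[537.7,114.6]])
    def res(q):
        c,s=np.cos(q[2]),np.sin(q[2]);Q=np.array([[c,-s],[s,c]])
        r=(m@Q.T+q[:2]-w).ravel()
        e=Q.T@(np.array([481,-147.7])-q[:2]);k=Q.T@(np.array([497.9,-59.2])-q[:2])
        return np.r_[r,e[1],k[1]]
    return least_squares(res,[537,114,1.35])
def T2W(q,p):
    c,s=np.cos(q[2]),np.sin(q[2]); return np.array([[c,-s],[s,c]])@np.asarray(p)+q[:2]
def W2T(q,p):
    c,s=np.cos(q[2]),np.sin(q[2]); return np.array([[c,-s],[s,c]]).T@(np.asarray(p)[:2]-q[:2])
def rel(cmd,cyaw,tgt,tyaw):
    "shares of shift and az from commanded pose (tool straight down)"
    Rm=R.from_euler("xyz",[np.pi,0,cyaw]).as_matrix()
    return np.r_[Rm.T@(np.asarray(tgt)-cmd)/80, -(tyaw-cyaw)/(2*np.pi)]
E
python3 - <<'E'
from h import *
np.set_printoptions(precision=3,suppress=True)
f=fit();q=f.x;print(q,f.fun)
o=readout.get_obs();print(o["tcp_rot"],o["time"])
print("edge",W2T(q,[481,-147.7]),"carr",W2T(q,[497.9,-59.2]),"peg",W2T(q,[495.5,230.5]))
g=T2W(q,[-308,0]);print(g)
print(rel(np.array([132.35,-508.06,226.74]),o["tcp_rot"][2],np.r_[g,130],q[2])*1)
E
```

```text
[538.648 115.904   1.351] [ 0.066  0.079 -1.169 -1.348  0.948  1.304 -1.344  1.502]
[3.141 0.    0.255] 1.5
edge [-269.83    -1.344] carr [-179.776    1.502] peg [102.399  67.145]
[ 471.349 -184.654]
[ 5.12  -2.844  1.209 -0.174]
```

step_arm(
  series="1 1 -0.57 0 0 0 0;1 1 -0.57 0 0 0 0;1 1 -0.57 0 0 0 0;1 1 -0.57 0 0 0 0",
)

```text
time: 1.9
tool_pos: [198.8, -443.5, 227.1]
tcp_rot: [3.141, 0.0, 0.257]
contact_force: [0.6, 0.4, 0.7]
grip_width: 64.6
finger_force: 0.0
```

step_arm(
  series="1 1 -0.57 0 0 0 0;1 1 -0.57 0 0 0 0;1 1 -0.57 0 0 0 0;1 1 -0.57 0 0 0 0",
)

```text
time: 2.3
tool_pos: [264.2, -380.0, 226.9]
tcp_rot: [3.141, 0.0, 0.256]
contact_force: [-0.1, -0.1, 0.2]
grip_width: 32.2
finger_force: 0.0
```

step_arm(
  series="1 1 -0.57 0 0 0 0;1 1 -0.57 0 0 0 0;1 1 -0.57 0 0 0 0;1 1 -0.57 0 0 0 0",
)

```text
time: 2.7
tool_pos: [329.9, -316.2, 226.7]
tcp_rot: [3.141, 0.001, 0.255]
contact_force: [0.4, -0.3, 0.5]
grip_width: 1.9
finger_force: 0.0
```

step_arm(
  series="1 1 -0.57 0.2 0 0 0;1 1 -0.57 0.2 0 0 0;1 1 -0.57 0.2 0 0 0;1 1 -0.57 0.2 0 0 0",
)

```text
time: 3.1
tool_pos: [395.7, -252.1, 210.5]
tcp_rot: [3.141, 0.001, 0.255]
contact_force: [0.5, -0.4, -0.6]
grip_width: 0.5
finger_force: 0.0
```

step_arm(
  series="1 1 -0.57 0.5 0 0 -0.174;1 1 -0.57 0.5 0 0 -0.174;1 1 -0.57 0.5 0 0 -0.174;1 1 -0.57 0.5 0 0 -0.174;1 1 -0.57 0.5 0 0 -0.174;1 1 -0.57 0.5 0 0 -0.174;1 1 -0.57 0.5 0 0 -0.174;1 1 -0.57 0.5 0 0 -0.174;1 1 -0.57 0.5 0 0 -0.174",
)

```text
time: 4.0
tool_pos: [461.3, -189.0, 170.9]
tcp_rot: [3.141, 0.001, 1.345]
contact_force: [0.1, -0.1, 0.7]
grip_width: 0.2
finger_force: 0.0
```

```bash
python3 - <<'E'
from h import *
np.set_printoptions(precision=1,suppress=True)
q=fit().x
tl=tool();w=vision.capture("wrist");save(w,"w1.png")
for n,z in dict(carrier_edge=40,keeper_pivot=46.5,notch=18,keeper_peg=71.5).items():
    for d in models.pinpoint(w,n)[:2]:
        P=at_z(w,d["position"],z,tl);print(n,round(d["p"],2),np.array(d["position"]),P,W2T(q,P))
print(tl[1],W2T(q,tl[1]), rel(tl[1],1.345,np.r_[T2W(q,[-305,0]),30],q[2]).round(3),q)
E
```

```text
carrier_edge 0.7 [329.6 176.4] [ 477.5 -148.7   40. ] [-271.6    1.8]
notch 0.56 [379.7 102.4] [531.8 -99.1  18. ] [-211.3  -40.3]
[ 461.3 -189.   170.9] [-314.4    8.9] [ 0.1  0.1  1.8 -0. ] [538.6 115.9   1.4]
```

View pics/w1.png

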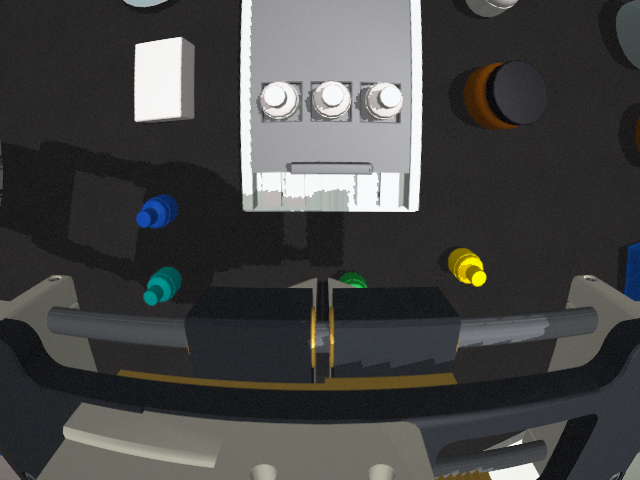

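The wrist view shows the lip at (330,168), with the three white vials at (280,100), (331,98) and (383,100). The way down behind the board is free, and the green look-alike at (352,282) stands well behind it. Descending behind the edge.

step_arm(
  series="1 0.11 0.11 0.4 0 0 0;1 0.11 0.11 0.9 0 0 0;1 0.11 0.11 0.9 0 0 0",
)

```text
time: 4.55
tool_pos: [469.7, -178.4, 94.8]
tcp_rot: [-3.133, -0.003, 1.348]
contact_force: [-1.2, 0.7, -0.2]
grip_width: 0.3
finger_force: 0.0
```

step_arm(
  series="1 0 0 0.5 0 0 0;1 0 0 0.9 0 0 0;1 0 0 0.9 0 0 0;1 0 0 0.9 0 0 0",
)

```text
time: 4.95
tool_pos: [473.1, -180.5, 28.1]
tcp_rot: [3.141, 0.0, 1.348]
contact_force: [0.3, -0.9, -0.4]
grip_width: 0.2
finger_force: 0.0
```

```bash
python3 - <<'E'
from h import *
q=fit().x;o=readout.get_obs();print(W2T(q,o["tool_pos"]),o["tool_pos"],o["contact_force"],o["tcp_rot"],q)
E
```

```text
[-303.52412218   -0.77990191] [ 473.08773231 -180.45666695   28.12039229] [ 0.30562167 -0.94417984 -0.41929082] [3.14092292e+00 3.12904822e-04 1.34780967e+00] [538.6477308  115.90356586   1.35051577]
```

step_arm(
  series="1 0.05 0 0 0 0 0;1 0.1 0 0 0 0 0;1 0.15 0 0 0 0 0;1 0.2 0 0 0 0 0;1 0.24 0 0 0 0 0;1 0.27 0 0 0 0 0;1 0.3 0 0 0 0 0;1 0.33 0 0 0 0 0;1 0.37 0 0 0 0 0;1 0.42 0 0 0 0 0;1 0.47 0 0 0 0 0;1 0.52 0 0 0 0 0;1 0.57 0 0 0 0 0;1 0.62 0 0 0 0 0;1 0.67 0 0 0 0 0;1 0.72 0 0 0 0 0;1 0.77 0 0 0 0 0;1 0.82 0 0 0 0 0;1 0.87 0 0 0 0 0;1 0.9 0 0 0 0 0",
)

```text
time: 6.95
tool_pos: [488.4, -109.3, 26.7]
tcp_rot: [-3.142, 0.0, 1.348]
contact_force: [-0.8, -2.7, -0.8]
grip_width: 0.2
finger_force: 1.2
```

```bash
cat > c.py <<'E'
from h import *
np.set_printoptions(precision=1,suppress=True)
q=fit().x;tl=tool();o=readout.get_obs();print(W2T(q,tl[1]),tl[1],o["contact_force"],o["time"])
for c in("scene","top"):
    p=vision.capture(c)
    for n,z in dict(carrier_edge=40,carrier=18).items():
        for d in models.pinpoint(p,n)[:1]: print(c,n,round(d["p"],2),W2T(q,at_z(p,d["position"],z)))
E
python3 c.py
```

```text
[-230.8   -0.2] [ 488.4 -109.3   26.7] [-0.8 -2.7 -0.8] 6.95
scene carrier 0.81 [-129.    13.4]
top carrier_edge 0.17 [54.7 51. ]
```

Contact force is 2.8 N against the push, so the carrier is sliding. About 136 mm remain.

step_arm(
  series="1 0.04 0 0 0 0 0;1 0.09 0 0 0 0 0;1 0.15 0 0 0 0 0;1 0.21 0 0 0 0 0;1 0.27 0 0 0 0 0;1 0.33 0 0 0 0 0;1 0.39 0 0 0 0 0;1 0.45 0 0 0 0 0;1 0.51 0 0 0 0 0;1 0.57 0 0 0 0 0;1 0.63 0 0 0 0 0;1 0.69 0 0 0 0 0;1 0.75 0 0 0 0 0;1 0.81 0 0 0 0 0;1 0.87 0 0 0 0 0;1 0.93 0 0 0 0 0;1 0.97 0 0 0 0 0;1 1 0 0 0 0 0",
)

```text
time: 9.05
tool_pos: [506.1, -31.5, 26.7]
tcp_rot: [3.142, 0.0, 1.348]
contact_force: [-0.5, -2.6, 0.6]
grip_width: 0.6
finger_force: 1.7
```

step_arm(
  series="1 0.04 0 0 0 0 0;1 0.08 0 0 0 0 0;1 0.12 0 0 0 0 0;1 0.16 0 0 0 0 0;1 0.2 0 0 0 0 0;1 0.24 0 0 0 0 0;1 0.28 0 0 0 0 0;1 0.32 0 0 0 0 0;1 0.36 0 0 0 0 0;1 0.4 0 0 0 0 0;1 0.43 0 0 0 0 0;1 0.45 0 0 0 0 0",
)

```text
time: 10.25
tool_pos: [514.1, 3.6, 26.7]
tcp_rot: [3.142, 0.0, 1.348]
contact_force: [-0.2, -3.8, 1.4]
grip_width: 0.3
finger_force: 2.0
```

```bash
python3 c.py
```

```text
[-115.    -0.5] [514.1   3.6  26.7] [-0.2 -3.8  1.4] 10.25
scene carrier_edge 0.91 [-107.3   -4.1]
scene carrier 0.89 [-18.9   8. ]
top carrier 0.67 [-15.5  -3.8]
```

step_arm(
  series="1 0.02 0 0 0 0 0;1 0.04 0 0 0 0 0;1 0.06 0 0 0 0 0;1 0.08 0 0 0 0 0;1 0.1 0 0 0 0 0;1 0.12 0 0 0 0 0;1 0.14 0 0 0 0 0;1 0.15 0 0 0 0 0;1 0.16 0 0 0 0 0;1 0.17 0 0 0 0 0;1 0.18 0 0 0 0 0",
)

```text
time: 11.65
tool_pos: [517.3, 17.4, 26.8]
tcp_rot: [3.141, 0.0, 1.348]
contact_force: [0.3, -2.5, 0.0]
grip_width: 0.4
finger_force: 1.3
```

step_arm(
  series="1 0.01 0 0 0 0 0;1 0.02 0 0 0 0 0;1 0.03 0 0 0 0 0;1 0.04 0 0 0 0 0",
)

```text
time: 12.05
tool_pos: [517.8, 20.0, 26.8]
tcp_rot: [3.142, 0.001, 1.348]
contact_force: [-2.3, -9.0, 2.2]
grip_width: 0.6
finger_force: 4.7
```

The force jumped to 9 N at about TCP x -98, so it has probably dropped in. I'll draw back and look.

step_arm(
  series="1 -0.02 0 0 0 0 0;1 -0.06 0 0 0 0 0;1 -0.12 0 0 0 0 0;1 -0.12 0 0 0 0 0",
)

```text
time: 12.45
tool_pos: [515.7, 10.8, 26.6]
tcp_rot: [-3.141, -0.0, 1.348]
contact_force: [0.1, -0.7, 0.4]
grip_width: -0.0
finger_force: 0.0
```

```bash
python3 c.py; python3 - <<'E'
from h import *
q=fit().x
np.set_printoptions(precision=1,suppress=True)
s=vision.capture("scene");f=s["frame"][170:320,190:450]
a=cv2.resize(f,None,fx=3,fy=3,interpolation=cv2.INTER_CUBIC);cv2.imwrite("pics/s2.png",a[:,:,::-1])
# heights of board top from depth, both cameras
t=vision.capture("top")
for nm,p in(("s",s),("t",t)):
    Rm=R.from_rotvec(np.ravel(p["rvec"])).as_matrix();tv=np.ravel(p["tvec"]);fl=K(p)
    v,u=np.mgrid[:480,:640];d=p["depth"];X=np.stack([(u-p["cx"])/fl*d,(v-p["cy"])/fl*d,d],-1)
    W=(X.reshape(-1,3)-tv)@Rm;W=W[d.ravel()>0]
    xy=np.array([W2T(q,w) for w in W[np.abs(W[:,2]-30)<25]]);z=W[np.abs(W[:,2]-30)<25][:,2]
    for a,b in((-72,-58),(-5,15),(15,35),(35,55),(55,75)):
        for y0,y1 in((-52,-25),(-20,20),(25,52)):
            m=(xy[:,0]>a)&(xy[:,0]<b)&(xy[:,1]>y0)&(xy[:,1]<y1);print(nm,a,y0,m.sum(),np.median(z[m]) if m.any() else None)
    m=(np.abs(xy[:,1])<50)&(xy[:,0]>40)&(xy[:,0]<110)
    for a in range(76,100,2):
        mm=m&(xy[:,0]>=a)&(xy[:,0]<a+2);print(a,np.median(z[mm]) if mm.any() else None,end=" ")
    print()
E
```

```text
[-107.6   -0.5] [515.7  10.8  26.6] [ 0.1 -0.7  0.4] 12.45
scene carrier_edge 0.7 [-98.4 -12.5]
scene carrier 0.64 [-0.6 -1.5]
s -72 -52 45 34.22558439125913
s -72 -20 0 None
s -72 25 0 None
s -5 -52 82 34.01440677762591
s -5 -20 10 33.98525369102434
s -5 25 0 None
s 15 -52 88 34.13156812552945
s 15 -20 73 34.32059228767432
s 15 25 48 34.21379897029745
s 35 -52 84 33.76558051465386
s 35 -20 115 34.22850952170525
s 35 25 82 34.19841794741638
s 55 -52 83 34.186875582549334
s 55 -20 111 34.045581280398395
s 55 25 70 34.247130514433394
76 33.5441842454684 78 34.18751262533292 80 33.919778498780666 82 32.94103012550509 84 32.469286797831 86 None 88 None 90 42.182847762596914 92 37.02407935238697 94 32.35007448926394 96 34.79926303319108 98 39.84366989911505 
t -72 -52 0 None
t -72 -20 0 None
t -72 25 0 None
t -5 -52 20 34.38544177037753
t -5 -20 170 33.802421192761486
t -5 25 33 33.735814190136516
t 15 -52 208 34.007417115718006
t 15 -20 310 34.28847961097451
t 15 25 210 33.95371309743808
t 35 -52 207 34.13619846182483
t 35 -20 314 34.170247217504674
t 35 25 217 33.95641257214355
t 55 -52 202 34.250872213266824
t 55 -20 314 34.15094195142433
t 55 25 213 34.29164351582068
76 33.88298687500719 78 34.55365306518986 80 33.83123222953301 82 34.015985232622526 84 33.03613980529052 86 19.30823502614418 88 17.423215004296473 90 16.015401916290784 92 15.159345856695321 94 13.713196303410754 96 13.744579128587606 98 12.732232170500577
```

View pics/s2.png

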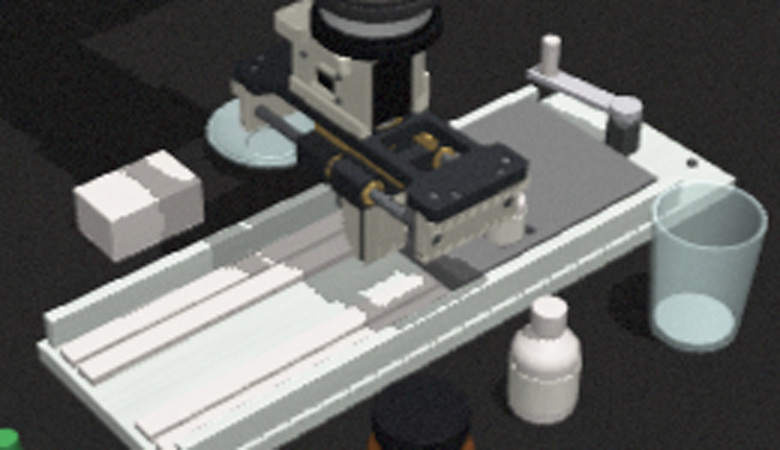

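The board top reads 34 mm everywhere, both at the far end and at the trailing end, so the carrier is dropped and level. The vials stand. Now I'll rise and go to the keeper.

step_arm(
  series="1 -0.05 0 -0.5 0 0 0;1 -0.05 0 -1 0 0 0;1 -0.05 0 -1 0 0 0",
)

```text
time: 13.15
tool_pos: [518.1, 6.9, 111.5]
tcp_rot: [3.132, -0.001, 1.348]
contact_force: [0.7, -0.8, 0.6]
grip_width: 0.4
finger_force: 0.0
```

step_arm(
  series="1 0.1 0 -0.5 0 0 0;1 0.6 0 -0.9 0 0 0;1 1 0 -0.9 0 0 0;1 1 0 -0.9 0 0 0;1 1 0 -0.9 0 0 0;1 1 0 -0.9 0 0 0",
)

```text
time: 13.75
tool_pos: [531.9, 84.7, 177.7]
tcp_rot: [-3.14, 0.001, 1.348]
contact_force: [0.5, -0.1, 0.4]
grip_width: 0.2
finger_force: 0.0
```

```bash
cat > k.py <<'E'
from h import *
np.set_printoptions(precision=1,suppress=True)
q=fit().x;tl=tool();o=readout.get_obs();print(W2T(q,tl[1]),tl[1],o["contact_force"],o["time"],o["tcp_rot"])
for c in("wrist","scene","top"):
    p=vision.capture(c)
    if c=="wrist": save(p,"w2.png")
    for n,z in dict(keeper_pivot=46.5,keeper_peg=71.5).items():
        for d in models.pinpoint(p,n)[:1]:
            P=at_z(p,d["position"],z,tl);print(c,n,round(d["p"],2),np.array(d["position"]),P,W2T(q,P))
E
python3 k.py
```

```text
[-31.9  -0.3] [531.9  84.7 177.7] [ 0.5 -0.1  0.4] 13.75 [-3.1  0.   1.3]
wrist keeper_pivot 0.78 [325.9  47. ] [567.6 225.   46.5] [112.8  -4.4]
wrist keeper_peg 0.79 [233.7  56.1] [501.3 229.4  71.5] [102.6  61.3]
scene keeper_pivot 0.9 [397.2 202.4] [559.3 230.5  46.5] [116.3   4.8]
scene keeper_peg 0.75 [371.4 181. ] [493.4 232.1  71.5] [103.5  69.5]
top keeper_pivot 0.63 [165.2 219.1] [567.3 225.7  46.5] [113.4  -4. ]
top keeper_peg 0.64 [154.3 262.7] [495.8 234.2  71.5] [106.1  67.7]
```

View pics/w2.png

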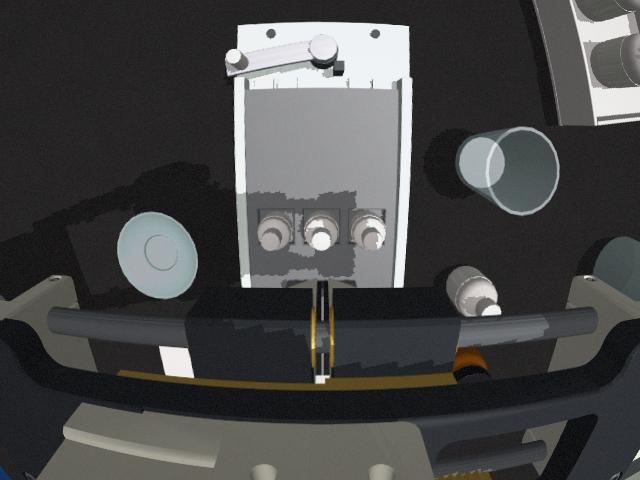

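step_arm(
  series="1 0.5 -0.22 0.15 0 0 0;1 1 -0.44 0.3 0 0 0;1 1 -0.44 0.3 0 0 0;1 1 -0.44 0.3 0 0 0",
)

```text
time: 14.6
tool_pos: [515.6, 171.7, 154.5]
tcp_rot: [-3.141, 0.001, 1.35]
contact_force: [-0.2, 0.0, -0.2]
grip_width: 0.5
finger_force: 0.0
```

step_arm(
  series="1 0.5 -0.22 0.1 0 0 0;1 1 -0.43 0.3 0 0 -0.028;1 1 -0.43 0.3 0 0 -0.028;1 1 -0.43 0.3 0 0 -0.028;1 1 -0.43 0.3 0 0 -0.028",
)

```text
time: 15.1
tool_pos: [501.0, 255.4, 131.2]
tcp_rot: [3.14, 0.0, 1.521]
contact_force: [1.1, 0.6, 1.2]
grip_width: 0.2
finger_force: 0.0
```

step_arm(
  series="1 0.08 0 0.1 0 0 0;1 0.08 0 0.2 0 0 0;1 0.08 0 0.2 0 0 0;1 0.08 0 0.2 0 0 0",
)

```text
time: 15.5
tool_pos: [500.2, 262.7, 114.3]
tcp_rot: [-3.141, 0.001, 1.523]
contact_force: [0.2, 0.2, 1.1]
grip_width: 0.5
finger_force: 0.0
```

```bash
python3 k.py
```

```text
[134.9  69.6] [500.2 262.7 114.3] [0.2 0.2 1.1] 15.5 [-3.1  0.   1.5]
wrist keeper_pivot 0.95 [420.5 298.3] [566.3 227.6  46.5] [115.1  -2.6]
scene keeper_pivot 0.95 [398.  201.1] [558.1 235.6  46.5] [121.    7.2]
scene keeper_peg 0.78 [371.1 180.7] [492.3 232.7  71.5] [103.9  70.7]
top keeper_pivot 0.82 [162.5 219.2] [567.1 230.   46.5] [117.5  -2.9]
top keeper_peg 0.66 [157.2 259.7] [500.3 230.   71.5] [103.   62.3]
```

View pics/w2.png

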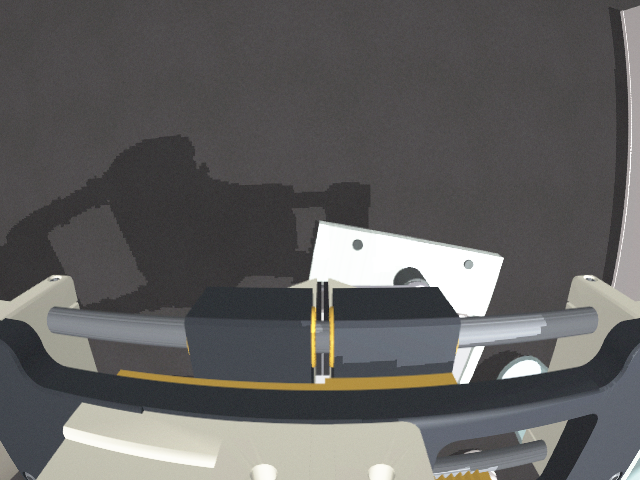

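The wrist view has the base end plate at (410,260) with the hub hole at (410,280), and the peg is hidden behind the fingers. The finger is 31 mm beyond the peg on its +x side. Descending and computing the sweep.

step_arm(
  series="1 0 0 0.4 0 0 0;1 0 0 0.78 0 0 0;1 0 0 0.78 0 0 0;1 0 0 0.78 0 0 0",
)

```text
time: 16.35
tool_pos: [500.4, 263.2, 52.5]
tcp_rot: [-3.141, 0.0, 1.524]
contact_force: [0.5, 0.2, 1.3]
grip_width: 0.6
finger_force: 0.0
```

```bash
cat > sw.py <<'E'
from h import *
import sys
q=fit().x;o=readout.get_obs();c=np.array(o["tool_pos"]);y=o["tcp_rot"][2]
print(W2T(q,c),c,o["contact_force"],y-q[2],o["time"])
pv=np.array([116,-1.])
a,b,n=map(float,sys.argv[1:4])
for th in np.linspace(a,b,int(n)):
    r=np.array([-np.sin(th),np.cos(th)]);t=np.array([-np.cos(th),-np.sin(th)])
    P=T2W(q,pv+65*r-15.5*t); print(round(th,2),rel(c,y,np.r_[P,52],q[2]+th).round(3))
E
python3 sw.py 0.18 0.9 13
```

```text
[135.3413035   69.53309413] [500.36735748 263.16772522  52.54924582] [0.53872693 0.18633645 1.29153217] 0.17353386202322918 16.35
0.18 [-0.202  0.013  0.007 -0.001]
0.24 [-0.251  0.003  0.007 -0.011]
0.3 [-0.301 -0.004  0.007 -0.02 ]
0.36 [-0.351 -0.008  0.007 -0.03 ]
0.42 [-0.401 -0.009  0.007 -0.039]
0.48 [-0.451 -0.006  0.007 -0.049]
0.54 [-0.501 -0.001  0.007 -0.058]
0.6 [-0.55   0.007  0.007 -0.068]
0.66 [-0.599  0.018  0.007 -0.077]
0.72 [-0.647  0.032  0.007 -0.087]
0.78 [-0.694  0.049  0.007 -0.097]
0.84 [-0.74   0.068  0.007 -0.106]
0.9 [-0.785  0.091  0.007 -0.116]
```

step_arm(
  series="1 -0.05 0 0 0 0 0;1 -0.1 0 0 0 0 0;1 -0.15 0.01 0 0 0 0;1 -0.2 0.01 0 0 0 0;1 -0.25 0 0 0 0 -0.01;1 -0.3 0 0 0 0 -0.02;1 -0.35 -0.01 0 0 0 -0.03;1 -0.4 -0.01 0 0 0 -0.04;1 -0.45 -0.01 0 0 0 -0.05;1 -0.5 0 0 0 0 -0.06;1 -0.55 0.01 0 0 0 -0.07;1 -0.6 0.02 0 0 0 -0.08;1 -0.65 0.03 0 0 0 -0.09;1 -0.69 0.05 0 0 0 -0.1;1 -0.74 0.07 0 0 0 -0.11;1 -0.78 0.09 0 0 0 -0.12",
)

```text
time: 17.95
tool_pos: [503.8, 200.0, 52.4]
tcp_rot: [-3.14, -0.001, 2.28]
contact_force: [-1.7, 0.8, 0.9]
grip_width: 0.5
finger_force: 1.1
```

```bash
python3 sw.py 0.9 1.62 13; python3 - <<'E'
from h import *
s=vision.capture("scene");cv2.imwrite("pics/s3.png",cv2.resize(s["frame"][150:310,230:470],None,fx=3,fy=3)[:,:,::-1])
E
```

```text
[74.42218125 52.37124481] [503.80347525 199.97071878  52.37484545] [-1.65176806  0.84594421  0.86947039] 0.9297026297059561 17.95
0.9 [-0.006  0.009  0.005  0.005]
0.96 [-0.055 -0.002  0.005 -0.005]
1.02 [-0.104 -0.011  0.005 -0.014]
1.08 [-0.154 -0.017  0.005 -0.024]
1.14 [-0.204 -0.02   0.005 -0.033]
1.2 [-0.254 -0.019  0.005 -0.043]
1.26 [-0.304 -0.016  0.005 -0.053]
1.32 [-0.354 -0.01   0.005 -0.062]
1.38 [-0.403 -0.     0.005 -0.072]
1.44 [-0.452  0.012  0.005 -0.081]
1.5 [-0.499  0.027  0.005 -0.091]
1.56 [-0.546  0.045  0.005 -0.1  ]
1.62 [-0.592  0.066  0.005 -0.11 ]
```

View pics/s3.png

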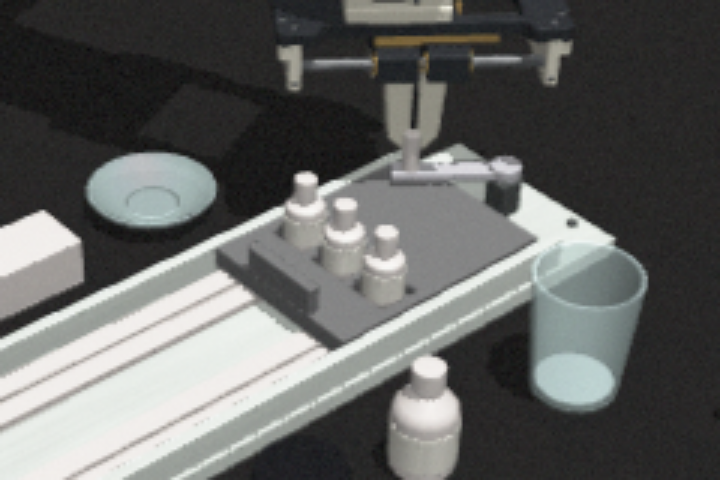

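The peg at (412,148) is centred on the fingers and moving round. The board is level with all three vials up. I'll continue to about 1.5 rad, then feel for the stop.

step_arm(
  series="1 -0.05 0 0 0 0 -0.01;1 -0.1 -0.01 0 0 0 -0.01;1 -0.15 -0.02 0 0 0 -0.02;1 -0.2 -0.02 0 0 0 -0.03;1 -0.25 -0.02 0 0 0 -0.04;1 -0.3 -0.02 0 0 0 -0.05;1 -0.35 -0.01 0 0 0 -0.06;1 -0.4 0 0 0 0 -0.07;1 -0.44 0.01 0 0 0 -0.08;1 -0.47 0.02 0 0 0 -0.09;1 -0.49 0.02 0 0 0 -0.1;1 -0.49 0.02 0 0 0 -0.1",
)

```text
time: 19.2
tool_pos: [531.3, 171.2, 52.3]
tcp_rot: [-3.141, -0.0, 2.904]
contact_force: [-1.3, 0.1, -0.4]
grip_width: 0.4
finger_force: 0.4
```

```bash
python3 sw.py 1.5 1.6 3
```

```text
[52.38237119 19.20890972] [531.34870822 171.21739137  52.26310977] [-1.26589371  0.09693692 -0.44990422] 1.5538855363245099 19.2
1.5 [-0.002 -0.002  0.003  0.009]
1.55 [-0.042 -0.012  0.003  0.001]
1.6 [-0.083 -0.021  0.003 -0.007]
```

step_arm(
  series="1 -0.015 0 0 0 0 0;1 -0.03 0 0 0 0 0;1 -0.04 0 0 0 0 0;1 -0.05 0 0 0 0 0",
)

```text
time: 19.6
tool_pos: [534.5, 170.8, 52.2]
tcp_rot: [-3.141, -0.002, 2.906]
contact_force: [-5.6, 1.3, 3.5]
grip_width: 0.3
finger_force: 2.9
```

step_arm(
  series="1 -0.01 0 0 0 0 0;1 -0.02 0 0 0 0 0;1 -0.02 0 0 0 0 0",
)

```text
time: 19.9
tool_pos: [534.6, 170.7, 52.1]
tcp_rot: [-3.14, -0.005, 2.906]
contact_force: [-8.2, 0.3, 4.1]
grip_width: 0.6
finger_force: 4.5
```

step_arm(
  series="1 -0.02 0 0 0 0 0;1 -0.04 0 0 0 0 0;1 -0.04 0 0 0 0 0",
)

```text
time: 20.2
tool_pos: [534.9, 170.6, 51.9]
tcp_rot: [-3.139, -0.01, 2.906]
contact_force: [-18.1, 3.1, 11.4]
grip_width: 0.7
finger_force: 9.1
```

step_arm(
  series="1 0.05 0 0 0 0 0;1 0.15 0 0 0 0 0;1 0.3 0 0 0 0 0;1 0.4 0 0 0 0 0;1 0.4 0 -0.3 0 0 0;1 0.4 0 -0.8 0 0 0;1 0.4 0 -1 0 0 0;1 0.4 0 -1 0 0 0",
)

```text
time: 21.0
tool_pos: [510.2, 177.6, 135.0]
tcp_rot: [3.139, 0.006, 2.906]
contact_force: [-0.0, 0.4, 0.5]
grip_width: 0.6
finger_force: 0.0
```

step_arm(
  series="1 0.5 0.5 -0.5 0 0 0;1 1 1 -1 0 0 0;1 1 1 -1 0 0 0;1 1 1 -1 0 0 0;1 1 1 -1 0 0 0;1 1 1 -1 0 0 0",
)

```text
time: 21.6
tool_pos: [449.3, 272.5, 210.5]
tcp_rot: [-3.139, -0.002, 2.906]
contact_force: [0.7, -0.8, -1.0]
grip_width: 0.6
finger_force: 0.0
```

```bash
python3 - <<'E'
from h import *
np.set_printoptions(precision=2,suppress=True)
print(readout.get_obs()["tool_pos"])
s=vision.capture("scene");t=vision.capture("top");q=fit().x
pk=[];
for n in("keeper_pivot","keeper_peg"):
    a=models.pinpoint(s,n);b=models.pinpoint(t,n)
    if a and b:
        P=tri([ray(s,a[0]["position"]),ray(t,b[0]["position"])]);print(n,P,W2T(q,P))
a=cv2.resize(s["frame"][150:310,200:440],(720,480)); cv2.imwrite("pics/s4.png",a[:,:,::-1])
b=cv2.resize(t["frame"][130:370,120:440],(800,600)); cv2.imwrite("pics/t4.png",b[:,:,::-1])
E
```

```text
[449.32 272.52 210.53]
keeper_pivot [558.05 226.44  44.15] [112.1    5.22]
keeper_peg [544.91 165.98  70.02] [50.23  4.83]
```

View pics/s4.png

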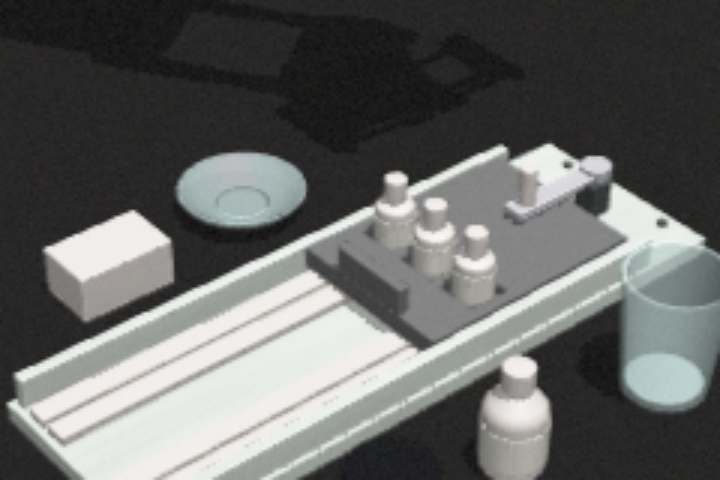

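View pics/t4.png

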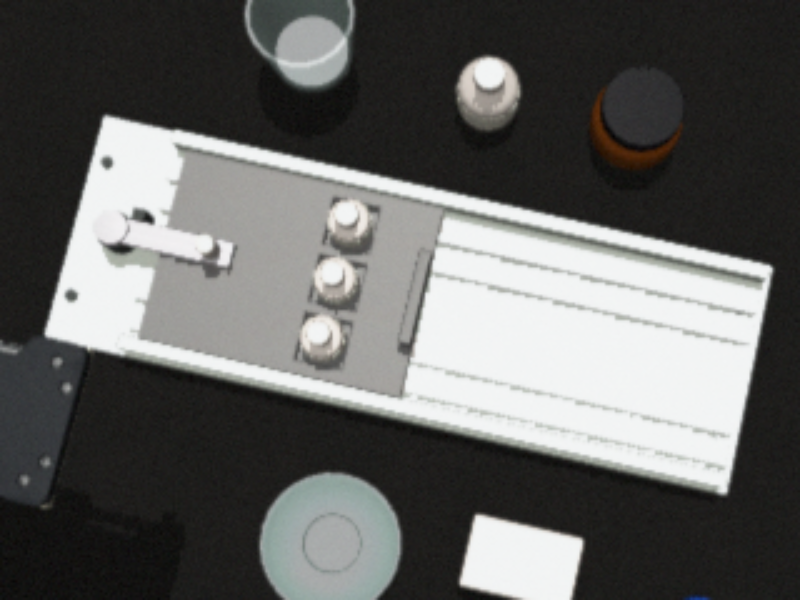

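The bar runs from (112,230) to (232,257), which is parallel to the walls, so the keeper is at its stop over the level board. The three vials are upright and the bystanders are unmoved.

```bash
python3 -c "
from plant import order;print(order.close_job())"
```

```text
the job is handed in; nothing more can be done
None
```

The carrier is docked and level in its notches, the keeper is turned over it to its stop, the vials are standing, the surrounding glassware is unmoved, and the arm is clear; I handed the job in at about 22 s of the 53 s allowed.

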